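# Move the clean crushing cup to its saucer with sprung tongs

### The job

The steel crushing cup of the pill crusher is drying on the round blue mat and must stay clean, so do not touch it with the gripper: take the sprung tongs from their wooden rest, squeeze them shut on the cup, lift it, keep it upright and set it down standing flat inside the white saucer on the shelf, letting go only once it stands there. Then lay the tongs back on their rest as they were, and leave the jar and the egg timer where they are.

Things in the scene. Friction and masses are not known exactly. Their poses are not given: they have to be found in the camera images.
- tongs_grip (a point): Sprung steel tongs, 210 mm long, 100 g, lying level, jaws along +x, y to the left arm, z up. Point: centre between the two orange finger plates, half-way up. Each plate is 44 mm long, 22 mm high; free, 58 mm over their outer faces. Pinch both from above, closing along y. At 54 mm the tongs are held with jaws still open; with the cup in the jaws they stop at 43 to 44 mm.
- tongs_left (a joint): Closing angle of the left arm about an upright hinge 75 mm behind tongs_grip: 0 free (fully open), about 0.1 rad when the jaws touch the cup, at most 0.16. Spring: the plates need about 5 N to start closing and about 11 N where the jaws touch the cup; a grip of 25 to 40 N then holds the cup firmly.
- tongs_right (a joint): The same for the right arm, its mirror image.
- tongs_jaw (a point): Middle of the gap between the tongs' jaws, 95 mm ahead of tongs_grip along x, same height. Each jaw is a shallow upright V, 30 mm long (x), 22 mm high, which centres a round thing. The smallest gap is about 62 mm free and 53 mm with the plates held at 54 mm; the open jaws measure at most 85 mm over all. A flat bar between the arms, ending 33 mm short of this point, lies on the rest's crossbar.
- rest_place (a point): Fixed wooden tongs rest. Point: where tongs_grip lies when the tongs lie on it, 43 mm above the table; x along the tongs to the jaws, z up. Base 160 x 70 mm, 6 mm thick; a rear block (20 x 50 mm) at x -78 and a crossbar (14 x 104 mm, 10 mm lips at its ends) at x +50 carry the tongs 32 mm above the table. Fingers fit between.
- cup_mid (a point): Steel crushing cup, open at the top, 64 mm high, 60 to 120 g, standing upright on the mat. Point: its centre, 32 mm above its foot; z up. Straight body 36 mm in diameter up to 55 mm, above it a rim 42 mm in diameter and 9 mm high. The jaws take it round the body below the rim, best 34 to 36 mm above its foot.
- shelf: Fixed low shelf: laminate board 160 mm deep (x), 440 mm long (y), top 57 mm above the table, on pegs. Origin on the table under its centre; x points to its back, away from the robot. Fixed near its back: a round black thermometer (100 mm wide, 106 high, at x +50, y -160) and a steel pill crusher (60 mm square, 140 high, at x +45, y +165).
- mat: Fixed round blue drying mat, 112 mm in diameter, 6 mm thick, flat; origin at the centre of its underside on the table.
- saucer: Fixed round white saucer on the shelf, origin at the centre of its underside (on the shelf board, 57 mm above the table). Its flat inner floor is 4 mm above the origin and 84 mm in diameter; its rim is 100 mm in diameter and 9 mm high.
- jar_mid (a point): Closed glass spice jar with a black lid, 44 mm in diameter, 88 mm high, loose on the shelf to one side of the saucer; this point is its centre. A bystander.
- timer_mid (a point): Green plastic egg timer with a turning knob, 62 mm in diameter, 66 mm high, loose on the shelf on the other side of the saucer; this point is its centre. A bystander.
Not all that is in view belongs to the job. Of the things that look like the part that bears tongs_grip, the smaller one is meant.

How it is judged (in metres and radians):
On the way, in this order (a step that is already met when the one before it is completed fails the run):
1. the cup is lifted clear of the mat in the tongs (z of cup_mid in the frame of mat above 0.06 m and contact force between tongs and cup above 0.5 N), for 0.2 s.
2. the cup stands in the saucer while the tongs still hold it (contact force between cup and saucer above 0.1 N and contact force between tongs and cup above 0.3 N and horizontal distance between cup_mid and saucer below 0.025 m), for 0.1 s.
At the end, for the whole second after the job is handed in: The cup stands upright (within 6 degrees) and at rest on the saucer's floor, its centre within 25 mm of the saucer's centre, free of the tongs; the tongs lie level and at rest on both supports of the rest, jaws at the crossbar end, within 30 mm of their place (horizontal distance between cup_mid and saucer below 0.025 m and z of cup_mid in the frame of saucer between 0.033 and 0.039 m and angle between each of cup_mid, tongs_grip's own z axis and vertical below 0.1 rad and contact force between tongs and cup below 0.01 N and linear speed of each of cup, tongs below 0.01 m/s and horizontal distance between tongs_grip and rest_place below 0.03 m and z of tongs_grip in the frame of rest_place between -0.005 and 0.005 m and x of tongs_jaw in the frame of rest_place above 0.05 m and contact force between tongs and rest above 0.1 N); the robot touches nothing.
It fails at once if the robot touches the cup itself (contact force between any of the fingers, the arm and cup above 0.3 N).
It fails at once if the cup is tipped by more than 35 degrees (angle between cup_mid's own z axis and vertical above 0.61 rad).
It fails at once if the jar is moved by more than 25 mm (distance of jar_mid from where it was at the start of the episode above 0.025 m).
It fails at once if the egg timer is moved by more than 25 mm (distance of timer_mid from where it was at the start of the episode above 0.025 m).
It also fails if it takes over 72 s, if anything falls off the work surface, if the arm or the gripper's body presses on something with over 40 N, if the wrist force passes 120 N, or if a joint passes its speed limit or range.

### The arm

A 6-joint arm with a two-finger parallel gripper is mounted at the origin on the work surface. World frame = base frame: x ahead of the robot, y to its left, z up, the work surface at z = 0. Lengths are in mm, angles in rad, forces in N, time in s.
With the tool pointing down it reaches from about 300 to 875 mm from the base axis. Payload 6.4 kg.
Tool frame: the origin (TCP) lies on the centre line of the jaws, within the pads' length; the fingertips stand 25 mm ahead of it and the grasp point (between the pads) lies 6 mm ahead of it; z points along the fingers, x is the direction in which the jaws open and shut, and the axes are right-handed (so a half turn about z gives the same grasp; the last joint's range is limited). The gripper opens to 88 mm and grips with 3 to 60 N. Pads are 18 mm wide; open, the fingers measure 123 mm over their backs; the gripper's body (75 mm by 187 mm) begins 45 mm behind the grasp point.
Start: joints at [-1.55, 0.181, 1.607, -0, 1.354, -0.206], TCP at [129.31, -560.286, 263.714] pointing down, gripper open.
Joint ranges: [-2.99, 2.99], [-0.89, 2.07], [0.3, 2.58], [-1.14, 4.28], [0, 2.63], [-3.12, 3.12]. Speed limits (rad/s): [2.57, 2.57, 3.01, 3.14, 3.14, 3.14].

### API

Orientations are given as a 3x3 rotation matrix whose columns are the frame's x, y, z axes.
In Python, from cell import bot, cams, close_job gives the robot as it stands.
- The arm moves only by the shell command python3 -m pendant 'ROWS' [OPENING] [FORCE]. ROWS is JSON, a list of rows, each a list of 6 numbers: the shift along the tool's x, y, z in units of 15 cm (1.0 is 15 cm), then the turn, a rotation vector about the tool's x, y, z in units of 90 degrees (1.0 is 90 degrees). In form: [[dx, dy, dz, ax, ay, az], ...]. A call has 1 to 8 rows; each row is the pose to reach, as a shift and turn from the pose commanded when the call began, along the tool's axes at that moment; what a row does not reach only later rows make up. A row lasts 1/10 s, in which the tool goes at most 50 mm and 8.59 degrees, less where a joint would pass 70% of its speed; a pose out of reach is approached as far as the arm can. A call with a number of a shift or a turn outside -1 to 1 is refused whole. A call with a gripper value outside its range is refused whole. OPENING is the closure, from 0 (fully open) to 1 (shut), set as the call begins (- or left out, the last holds). The fingers move at their own pace and stop on an object; FORCE is the grip in N (left out, the last holds). Time passes only in rows, so rows that repeat a pose let the fingers close. It gives the time, the measured TCP pose, the force and the opening at its end, in the units of the state.
- bot.read_state(): the state, without advancing time (a new reading comes with each control period).
- cams.get_image(name): name is "side" or "top"; returns a dict with "image" (480x640x3 uint8, red, green, blue), "fx", "fy", "cx", "cy" (pixels), "T" (4x4, takes a point from camera to world coordinates). Camera axes: x right, y up, looking along -z (the intrinsics and any distortion apply to the point x, -y, -z); pixel columns grow to the right and rows downward; lengths in mm; the calibration is good to about 2 mm. A picture is of the moment at which its call begins. There is no depth.
- close_job(): hands the job in, once; it reports no verdict.
The state is a dict: "t": time; "q": joint angles; "qd": joint speeds; "joint_torque": joint torques, N m; "position": TCP position; "tool_rot": TCP orientation; "contact_force": force on the tool from outside, world axes, zero at the start; "ft_torque": the same for the moment, N m; "opening": finger opening in mm.
Only numpy, scipy, OpenCV 4.12 (cv2) and the standard library are available. Lean on these libraries where they do the work, as an engineer would, in place of code of your own. Each camera call takes 0.05 s, during which the arm holds its last target.

## Working session

There is one attempt and no reset: what is moved stays moved. The work goes in short steps, Python scripts to look and compute and a shell command to move; the robot and the scene stay as the last step left them, time stands still between calls to the robot, and variables do not carry over. Pictures are saved under pics/ and viewed, and the job is handed in when it is done.

```bash
mkdir -p pics; ls
python3 - <<'E'
from cell import bot,cams
import cv2
for n in("side","top"):
    d=cams.get_image(n);cv2.imwrite(f"pics/{n}0.png",d["image"][:,:,::-1])
    print(n,{k:(v if k!='T' else v.round(3).tolist()) for k,v in d.items() if k!="image"})
s=bot.read_state();print(s)
E
```

```text
pics
side {'fx': 458.87592614431173, 'fy': 458.87592614431173, 'cx': 329.2639791318527, 'cy': 230.97736599408955, 'T': [[-0.74, 0.527, -0.419, -29.668], [-0.673, -0.561, 0.482, 601.693], [0.019, 0.638, 0.77, 999.399], [0.0, 0.0, 0.0, 1.0]]}
top {'fx': 556.9472918310416, 'fy': 556.9472918310416, 'cx': 322.37070209559715, 'cy': 239.5070125265551, 'T': [[0.003, 0.998, -0.056, 398.318], [-1.0, 0.003, 0.008, 29.335], [0.008, 0.056, 0.998, 1296.797], [0.0, 0.0, 0.0, 1.0]]}
{'t': 0.1, 'q': array([-1.55026695e+00,  1.81476477e-01,  1.60788365e+00,  9.89219041e-06,
        1.35379354e+00, -2.06300265e-01]), 'qd': array([-0.00017944, -0.00317806, -0.00192683,  0.0010008 , -0.00043926,
       -0.00145301]), 'joint_torque': array([ 6.93771381e-04, -4.34819019e+01, -3.42694080e+01,  7.02870847e-02,
        3.39854776e-02, -3.93341031e-05]), 'position': array([ 129.32205765, -559.82447164,  262.90650203]), 'tool_rot': array([[ 2.24887410e-01, -9.74384756e-01, -2.23862462e-05],
       [-9.74383561e-01, -2.24887170e-01,  1.56088383e-03],
       [-1.52593579e-03, -3.29210332e-04, -9.99998782e-01]]), 'contact_force': array([-0.47408459,  0.06939915,  0.11037009]), 'ft_torque': array([0.03121892, 0.0177156 , 0.04779723]), 'opening': 88.224760431864}
```

View pics/side0.png

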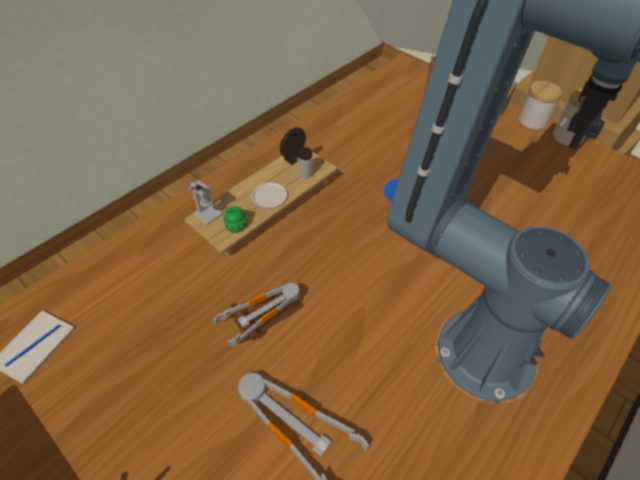

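View pics/top0.png

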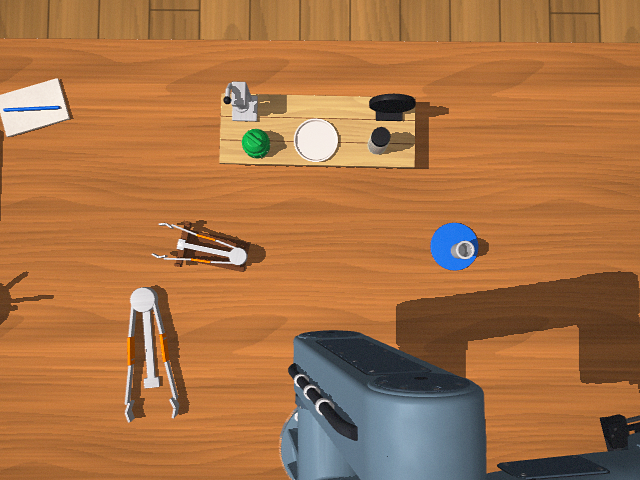

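The small tongs lie on the rest near (205,245) in the top image with the jaws to the left (+y). The cup is on the mat at (463,250), and the saucer is at (317,140). The timer is left of the saucer and the jar right of it. I'll enlarge these areas to measure.

Run:
```python
import cv2
t=cv2.imread("pics/top0.png");s=cv2.imread("pics/side0.png")
cv2.imwrite("pics/c1.png",cv2.resize(t[210:285,140:260],None,fx=6.5,fy=6.5,interpolation=cv2.INTER_CUBIC))
a=cv2.resize(t[215:280,420:500],None,fx=5,fy=5,interpolation=cv2.INTER_CUBIC)
b=cv2.resize(t[110:175,270:350],None,fx=5,fy=5,interpolation=cv2.INTER_CUBIC)
cv2.imwrite("pics/c2.png",cv2.hconcat([a,b]))
cv2.imwrite("pics/c3.png",cv2.resize(s[270:355,200:310],None,fx=7,fy=7,interpolation=cv2.INTER_CUBIC))
```

```text
(no output)
```

View pics/c1.png

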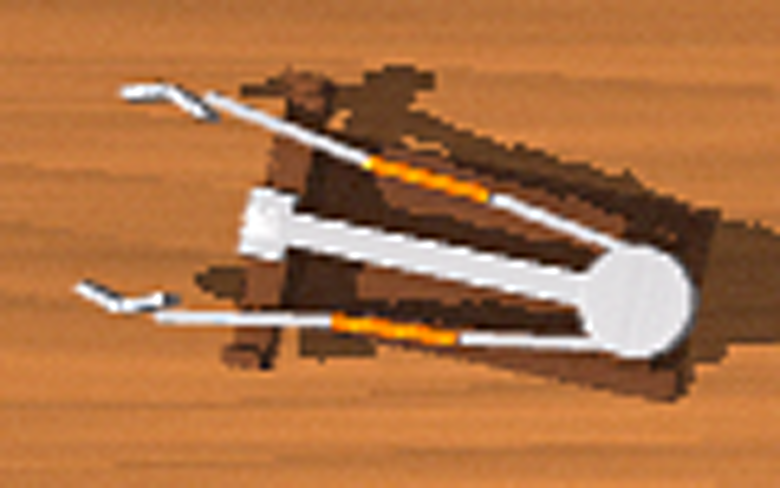

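View pics/c2.png

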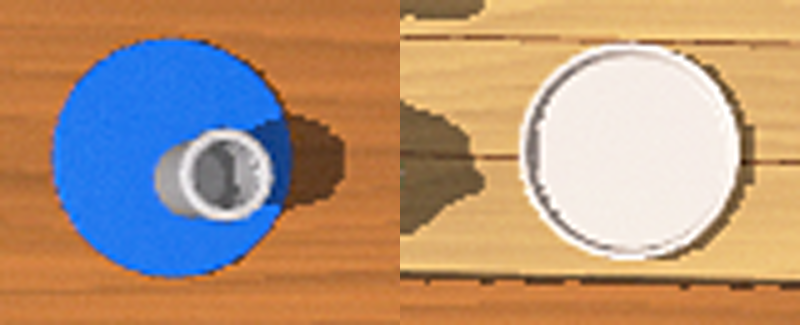

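View pics/c3.png

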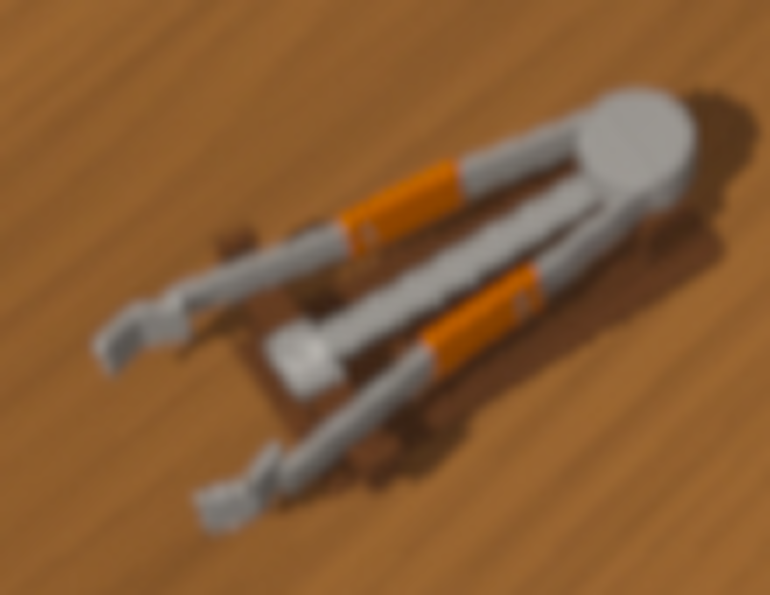

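```bash
cat > h.py <<'E'
import numpy as np
from cell import bot,cams
C={}
def cam(n):
    if n not in C: C[n]=cams.get_image(n)
    return C[n]
def p2w(n,u,v,z):
    d=cam(n);T=np.array(d["T"])
    r=T[:3,:3]@np.array([(u-d["cx"])/d["fx"],-(v-d["cy"])/d["fy"],-1])
    o=T[:3,3];return o+r*(z-o[2])/r[2]
def w2p(n,p):
    d=cam(n);T=np.array(d["T"]);q=T[:3,:3].T@(np.array(p)-T[:3,3])
    return d["cx"]-d["fx"]*q[0]/q[2], d["cy"]+d["fy"]*q[1]/q[2]
def crop(u,v,s,ox,oy): return (u+.5)/s-.5+ox,(v+.5)/s-.5+oy
E
python3 - <<'E'
from h import *
np.set_printoptions(precision=1,suppress=True)
d=cam("top");print([k for k in d])
t=lambda u,v,z:p2w("top",*crop(u,v,6.5,140,210),z)
pl,pr=t(430,178,54),t(396,331,54);h=t(638,300,54)
print("plates",pl,pr,np.linalg.norm(pl-pr),"mid",(pl+pr)/2,"hinge",h,np.linalg.norm((pl+pr)/2-h))
j=(t(122,93,54)+t(78,287,54))/2;j2=(t(165,92,54)+t(122,305,54))/2
e=j-h;print("tips",j,"jaws",j2,np.linalg.norm(j2-h),"ang",np.degrees(np.arctan2(e[1],e[0])));e=(pl+pr)/2-h;print(np.degrees(np.arctan2(e[1],e[0])))
e=t(268,223,54)-h;print("bar",np.degrees(np.arctan2(e[1],e[0])))
s=lambda u,v,z:p2w("side",*crop(u,v,7,200,270),z)
pl,pr=s(400,202,54),s(482,308,54);h=s(637,138,54)
print("side mid",pl,pr,(pl+pr)/2,h)
c=lambda u,v,z,ox,oy:p2w("top",*crop(u,v,5,ox,oy),z)
print("cup",c(227,174,70,420,215),c(227-46,174,70,420,215),"mat",c(172,157,6,420,215),c(52,157,6,420,215))
print("saucer",c(231,151,66,270,110),c(120,151,66,270,110))
print("jar",p2w("top",381,136,145),"timer",p2w("top",256,143,110))
for q in [(220,163.5),(415,168),(220,95),(415,97)]:print(p2w("top",*q,57))
print("saucer side",p2w("side",269,195.5,66))
E
```

```text
['image', 'fx', 'fy', 'cx', 'cy', 'T']
plates [473.  280.2  54. ] [420.5 291.1  54. ] 53.652583555245414 mid [446.8 285.7  54. ] hinge [431.3 208.4  54. ] 78.76787919532296
tips [468.6 393.2  54. ] jaws [465.7 378.3  54. ] 173.27308924441544 ang 78.6083645320456
78.72348539419171
bar 78.42442406251395
side mid [470.  281.9  54. ] [419.8 290.7  54. ] [444.9 286.3  54. ] [429.4 209.1  54. ]
cup [ 446.4 -295.1   70. ] [ 446.4 -274.7   70. ] mat [ 456.8 -286.5    6. ] [ 456.6 -230.6    6. ]
saucer [690.7  35.3  66. ] [690.5  84.9  66. ]
jar [ 680.6 -101.6  145. ] timer [672.7 163.8 110. ]
[638.1 250.1  57. ]
[ 629.7 -188.    57. ]
[794.3 252.1  57. ]
[ 792. -189.   57.]
saucer side [688.8  37.4  66. ]
```

```bash
cat >> h.py <<'E'
from scipy.spatial.transform import Rotation as Ro
def go(p,yt,rep=True):
    """p = TCP target, yt = yaw in deg of tongs x axis (tool y = -tongs x)"""
    s=bot.read_state();R=s["tool_rot"];a=np.radians(yt)
    y=-np.array([np.cos(a),np.sin(a),0]);z=np.array([0,0,-1.]);x=np.cross(y,z)
    Rt=np.c_[x,y,z];d=R.T@(np.array(p)-s["position"])/150
    w=Ro.from_matrix(R.T@Rt).as_rotvec()/(np.pi/2)
    print("t",round(s["t"],2),"pos",s["position"].round(1),"q",s["q"].round(2),"op",round(s["opening"],1),"F",s["contact_force"].round(1))
    print("row",d.round(3).tolist(),w.round(3).tolist(),"mm",round(np.linalg.norm(d)*150),"deg",round(np.linalg.norm(w)*90,1))
E
python3 -c "
from h import *
go([260,-480,263],20)
go([446,286,263],78.6)"
```

```text
t 0.2 pos [ 129.3 -560.   263.2] q [-1.55  0.18  1.61 -0.    1.35 -0.21] op 88.2 F [0.4 0.1 0.1]
row [-0.324, -0.969, 0.002] [-0.0, 0.001, -0.078] mm 153 deg 7.0
t 0.2 pos [ 129.3 -560.   263.2] q [-1.55  0.18  1.61 -0.    1.35 -0.21] op 88.2 F [0.4 0.1 0.1]
row [-5.021, -3.326, 0.007] [-0.0, 0.0, -0.729] mm 903 deg 65.6
```

```bash
python3 -m pendant '[[-0.32,-0.97,0,0,0,-0.08],[-0.32,-0.97,0,0,0,-0.08],[-0.32,-0.97,0,0,0,-0.08],[-0.32,-0.97,0,0,0,-0.08],[-0.32,-0.97,0,0,0,-0.08]]' 0 20; python3 -c "
from h import *
go([370,-370,263],30)
go([446,286,263],78.6)"
```

```text
t: 0.7
position: [261.3, -480.1, 263.7]
tool_rot: [[0.348, -0.937, -0.0], [-0.937, -0.348, -0.0], [-0.0, 0.0, -1.0]]
contact_force: [-0.5, -0.5, -0.3]
opening: 87.9
t 0.7 pos [ 261.3 -480.1  263.7] q [-1.29  0.12  1.68 -0.    1.35 -0.07] op 87.9 F [-0.5 -0.5 -0.3]
row [-0.436, -0.935, 0.004] [0.0, 0.0, -0.107] mm 155 deg 9.6
t 0.7 pos [ 261.3 -480.1  263.7] q [-1.29  0.12  1.68 -0.    1.35 -0.07] op 87.9 F [-0.5 -0.5 -0.3]
row [-4.359, -2.932, 0.004] [0.0, 0.0, -0.647] mm 788 deg 58.2
```

```bash
python3 -m pendant '[[-1,-0.9,0,0,0,-0.12],[-1,-0.9,0,0,0,-0.12],[-1,-0.9,0,0,0,-0.12],[-1,-0.9,0,0,0,-0.12],[-1,-0.9,0,0,0,-0.12],[-1,-0.9,0,0,0,-0.12]]'; python3 -c "
from h import *
go([446,286,263],78.6)"
```

```text
t: 1.3
position: [335.0, -293.8, 264.0]
tool_rot: [[0.516, -0.857, 0.0], [-0.857, -0.516, -0.001], [0.001, 0.001, -1.0]]
contact_force: [-0.7, -0.6, 0.5]
opening: 88.2
t 1.3 pos [ 335.  -293.8  264. ] q [-0.99 -0.12  1.92 -0.    1.35  0.04] op 88.2 F [-0.7 -0.6  0.5]
row [-2.93, -2.628, 0.002] [0.001, -0.001, -0.528] mm 590 deg 47.6
```

```bash
python3 -m pendant '[[-1,-0.4,0,0,0,-0.15],[-1,-0.4,0,0,0,-0.15],[-1,-0.4,0,0,0,-0.15],[-1,-0.4,0,0,0,-0.15],[-1,-0.4,0,0,0,-0.15]]'; python3 -c "
from h import *
go([446,286,263],78.6)"
```

```text
t: 1.8
position: [309.4, -134.6, 264.2]
tool_rot: [[0.701, -0.713, 0.001], [-0.713, -0.701, -0.002], [0.002, 0.0, -1.0]]
contact_force: [0.0, -0.3, 0.4]
opening: 87.9
t 1.8 pos [ 309.4 -134.6  264.2] q [-0.77 -0.42  2.15 -0.    1.42  0.03] op 87.9 F [ 0.  -0.3  0.4]
row [-1.362, -2.615, 0.004] [0.001, -0.001, -0.379] mm 442 deg 34.1
```

```bash
python3 -m pendant '[[-0.5,-1,0,0,0,-0.15],[-0.5,-1,0,0,0,-0.15],[-0.5,-1,0,0,0,-0.15],[-0.5,-1,0,0,0,-0.15],[-0.5,-1,0,0,0,-0.15]]'; python3 -c "
from h import *
go([446,286,263],78.6)"
```

```text
t: 2.3
position: [365.5, 24.6, 263.9]
tool_rot: [[0.849, -0.528, 0.0], [-0.528, -0.849, -0.0], [0.0, 0.0, -1.0]]
contact_force: [-1.1, -1.3, -0.5]
opening: 87.9
t 2.3 pos [365.5  24.6 263.9] q [-0.26 -0.33  2.09 -0.    1.39  0.3 ] op 87.9 F [-1.1 -1.3 -0.5]
row [-0.465, -1.763, 0.005] [0.0, -0.0, -0.228] mm 274 deg 20.5
```

```bash
python3 -m pendant '[[-0.3,-1,0,0,0,-0.228],[-0.3,-1,0,0,0,-0.228],[-0.3,-1,0,0,0,-0.228],[-0.3,-1,0,0,0,-0.228],[-0.3,-1,0,0,0,-0.228]]'; python3 -c "
from h import *
go([446,286,263],78.6)"
```

```text
t: 2.8
position: [406.5, 174.6, 263.3]
tool_rot: [[0.98, -0.199, -0.001], [-0.199, -0.98, -0.001], [-0.001, 0.001, -1.0]]
contact_force: [-0.4, -0.5, -0.2]
opening: 88.3
t 2.8 pos [406.5 174.6 263.3] q [ 0.14 -0.13  1.92 -0.    1.35  0.34] op 88.3 F [-0.4 -0.5 -0.2]
row [0.11, -0.78, 0.001] [0.001, 0.0, -0.001] mm 118 deg 0.1
```

```bash
python3 -m pendant '[[0.11,-0.78,0,0,0,0],[0.11,-0.78,0,0,0,0],[0.11,-0.78,0.4,0,0,0],[0.11,-0.78,0.8,0,0,0],[0.11,-0.78,0.8,0,0,0],[0.11,-0.78,0.8,0,0,0]]'
python3 - <<'E'
from h import *
go([446,286,49],78.6)
import cv2
for n in("side","top"):
    cv2.imwrite(f"pics/{n}1.png",cam(n)["image"][:,:,::-1])
a=cv2.imread("pics/side1.png")[230:350,180:330];b=cv2.imread("pics/top1.png")[190:310,130:280]
cv2.imwrite("pics/d1.png",cv2.hconcat([cv2.resize(a,None,fx=2.6,fy=2.6),cv2.resize(b,None,fx=2.6,fy=2.6)]))
E
```

```text
t: 3.4
position: [443.4, 283.2, 139.8]
tool_rot: [[0.979, -0.203, -0.008], [-0.203, -0.979, -0.004], [-0.007, 0.005, -1.0]]
contact_force: [-0.3, 0.7, -0.5]
opening: 88.1
t 3.4 pos [443.4 283.2 139.8] q [ 0.34  0.23  1.82 -0.    1.1   0.55] op 88.1 F [-0.3  0.7 -0.5]
row [0.017, -0.025, 0.605] [0.003, 0.004, -0.003] mm 91 deg 0.6
```

View pics/d1.png

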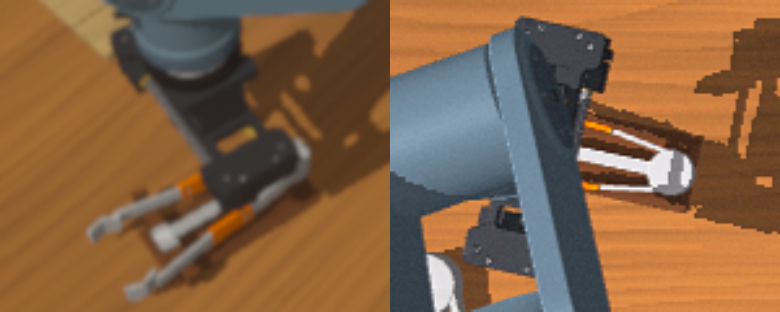

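The gripper straddles the tongs, and the plates lie centred between the fingers. I'll descend in small steps.

```bash
python3 -m pendant '[[0.0,0,0.2,0,0,0],[0.0,0,0.4,0,0,0],[0,0,0.4,0,0,0],[0,0,0.4,0,0,0]]'; python3 -c "
from h import *
go([446,286,49],78.6)"
```

```text
t: 3.9
position: [446.1, 286.7, 85.7]
tool_rot: [[0.98, -0.2, 0.002], [-0.2, -0.98, 0.001], [0.002, -0.001, -1.0]]
contact_force: [1.6, -0.3, -0.3]
opening: 88.0
t 3.9 pos [446.1 286.7  85.7] q [ 0.35  0.32  1.84 -0.    0.98  0.55] op 88.0 F [ 1.6 -0.3 -0.3]
row [-0.0, 0.005, 0.244] [-0.001, -0.001, -0.002] mm 37 deg 0.2
```

```bash
python3 -m pendant '[[0.0,0.005,0.1,0,0,0],[0.0,0.005,0.2,0,0,0],[0,0.005,0.244,0,0,0],[0,0.005,0.244,0,0,0],[0,0.005,0.244,0,0,0]]'; python3 -c "
from h import *
go([446,286,49],78.6)"
```

```text
t: 4.4
position: [444.8, 286.5, 47.6]
tool_rot: [[0.98, -0.199, 0.0], [-0.199, -0.98, 0.0], [0.0, -0.0, -1.0]]
contact_force: [0.5, -0.4, 0.6]
opening: 88.0
t 4.4 pos [444.8 286.5  47.6] q [ 0.35  0.38  1.85 -0.    0.9   0.55] op 88.0 F [ 0.5 -0.4  0.6]
row [0.008, 0.002, -0.01] [-0.0, -0.0, -0.001] mm 2 deg 0.1
```

```bash
python3 -m pendant '[[0.008,0,-0.01,0,0,0],[0.008,0,-0.01,0,0,0],[0.008,0,-0.01,0,0,0],[0.008,0,-0.01,0,0,0],[0.008,0,-0.01,0,0,0],[0.008,0,-0.01,0,0,0],[0.008,0,-0.01,0,0,0],[0.008,0,-0.01,0,0,0]]' 0.386 20; python3 -c "
from h import *
go([446,286,49],78.6)"
```

```text
t: 5.2
position: [446.0, 286.4, 48.9]
tool_rot: [[0.98, -0.199, 0.001], [-0.199, -0.98, 0.001], [0.001, -0.001, -1.0]]
contact_force: [0.2, 1.8, 3.2]
opening: 53.9
t 5.2 pos [446.  286.4  48.9] q [0.35 0.38 1.85 0.   0.91 0.55] op 53.9 F [0.2 1.8 3.2]
row [0.0, 0.003, -0.001] [-0.0, -0.0, -0.001] mm 0 deg 0.1
```

```bash
python3 -m pendant '[[0,0,-0.05,0,0,0],[0,0,-0.15,0,0,0],[0,0,-0.3,0,0,0],[0,0,-0.5,0,0,0],[0,0,-0.7,0,0,0],[0,0,-0.9,0,0,0],[0,0,-0.9,0,0,0]]'
python3 - <<'E'
from h import *
go([351,-295,185],0)
import cv2
for n in("side","top"):
    cv2.imwrite(f"pics/{n}2.png",cam(n)["image"][:,:,::-1])
a=cv2.imread("pics/side2.png")[180:330,150:340];b=cv2.imread("pics/top2.png")[180:330,110:300]
cv2.imwrite("pics/d2.png",cv2.hconcat([cv2.resize(a,None,fx=2.1,fy=2.1),cv2.resize(b,None,fx=2.1,fy=2.1)]))
E
```

```text
t: 5.9
position: [448.2, 287.0, 189.2]
tool_rot: [[0.98, -0.199, 0.008], [-0.199, -0.98, 0.003], [0.008, -0.004, -1.0]]
contact_force: [0.6, 0.0, 0.3]
opening: 54.0
t 5.9 pos [448.2 287.  189.2] q [ 0.35  0.16  1.79 -0.    1.18  0.55] op 54.0 F [0.6 0.  0.3]
row [0.137, 3.932, 0.011] [-0.006, -0.002, 0.872] mm 590 deg 78.5
```

View pics/d2.png

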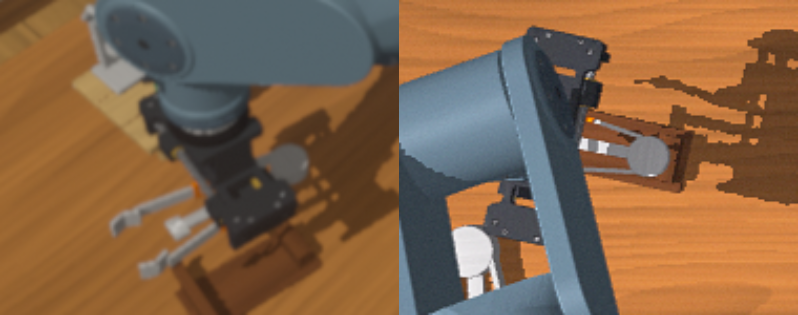

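The tongs came up level in the gripper. Next I carry them to the cup.

```bash
python3 -m pendant '[[0.0,0.3,0,0,0,0.09],[0.0,0.6,0,0,0,0.18],[0.0,0.9,0,0,0,0.2],[0,1,0,0,0,0.22],[0,1,0,0,0,0.22]]'; python3 -c "
from h import *
go([400,0,185],40)
go([351,-295,185],0)"
```

```text
t: 6.5
position: [414.3, 137.4, 182.2]
tool_rot: [[0.853, -0.522, -0.003], [-0.522, -0.853, -0.001], [-0.002, 0.002, -1.0]]
contact_force: [1.1, 0.3, -1.4]
opening: 54.1
t 6.5 pos [414.3 137.4 182.2] q [ 0.05 -0.04  2.02 -0.    1.17  0.6 ] op 54.1 F [ 1.1  0.3 -1.4]
row [0.397, 0.831, -0.018] [0.002, 0.001, 0.206] mm 138 deg 18.5
t 6.5 pos [414.3 137.4 182.2] q [ 0.05 -0.04  2.02 -0.    1.17  0.6 ] op 54.1 F [ 1.1  0.3 -1.4]
row [1.146, 2.679, -0.016] [0.002, 0.001, 0.65] mm 437 deg 58.5
```

```bash
python3 -m pendant '[[0.13,0.3,-0.02,0,0,0.08],[0.27,0.6,-0.02,0,0,0.16],[0.4,0.85,-0.02,0,0,0.2],[0.4,0.85,-0.02,0,0,0.2]]'; python3 -c "
from h import *
go([365,-150,185],18)
go([351,-295,185],0)"
```

```text
t: 6.9
position: [400.8, -4.2, 186.2]
tool_rot: [[0.648, -0.762, -0.001], [-0.762, -0.648, -0.001], [0.0, 0.001, -1.0]]
contact_force: [0.6, 0.6, -1.1]
opening: 54.5
t 6.9 pos [400.8  -4.2 186.2] q [-0.31 -0.14  2.1  -0.    1.18  0.56] op 54.5 F [ 0.6  0.6 -1.1]
row [0.586, 0.812, 0.009] [0.001, -0.0, 0.249] mm 150 deg 22.4
t 6.9 pos [400.8  -4.2 186.2] q [-0.31 -0.14  2.1  -0.    1.18  0.56] op 54.5 F [ 0.6  0.6 -1.1]
row [1.262, 1.509, 0.01] [0.001, -0.0, 0.449] mm 295 deg 40.4
```

```bash
python3 -m pendant '[[0.2,0.3,0,0,0,0.08],[0.4,0.6,0,0,0,0.16],[0.58,0.81,0,0,0,0.24],[0.58,0.81,0,0,0,0.25],[0.58,0.81,0,0,0,0.25]]'; python3 -c "
from h import *
go([351,-295,185],0)"
```

```text
t: 7.4
position: [365.5, -145.8, 186.0]
tool_rot: [[0.312, -0.95, -0.001], [-0.95, -0.312, 0.002], [-0.002, 0.0, -1.0]]
contact_force: [0.1, 0.7, -0.1]
opening: 54.3
t 7.4 pos [ 365.5 -145.8  186. ] q [-0.68 -0.16  2.11  0.    1.18  0.57] op 54.3 F [ 0.1  0.7 -0.1]
row [0.915, 0.402, 0.005] [0.001, 0.001, 0.202] mm 150 deg 18.2
```

```bash
python3 -m pendant '[[0.3,0.15,0,0,0,0.08],[0.6,0.27,0,0,0,0.16],[0.915,0.4,0,0,0,0.2],[0.915,0.4,0,0,0,0.2],[0.915,0.4,0,0,0,0.2],[0.915,0.4,0,0,0,0.2]]'
python3 - <<'E'
from h import *
go([351,-295,185],0)
import cv2
for n in("side","top"):
    cv2.imwrite(f"pics/{n}3.png",cam(n)["image"][:,:,::-1])
E
```

```text
t: 8.0
position: [352.1, -292.6, 185.8]
tool_rot: [[0.008, -1.0, -0.001], [-1.0, -0.008, 0.002], [-0.002, 0.001, -1.0]]
contact_force: [-0.6, 0.7, -0.5]
opening: 54.4
t 8.0 pos [ 352.1 -292.6  185.8] q [-0.95  0.01  1.97  0.    1.17  0.61] op 54.4 F [-0.6  0.7 -0.5]
row [0.016, 0.007, 0.005] [0.001, 0.002, 0.005] mm 3 deg 0.5
```

View pics/side3.png

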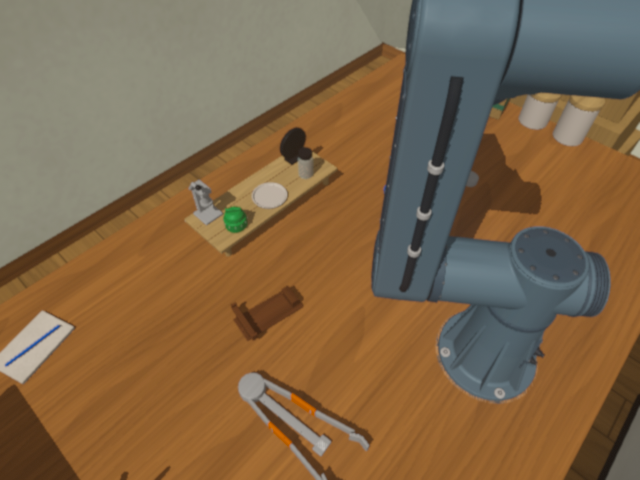

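View pics/top3.png

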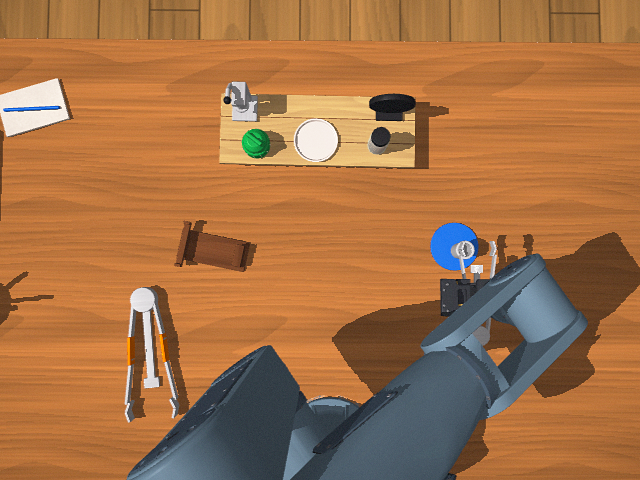

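The top view shows both jaws, at (463,243) and (492,245), with parallax from their height. The side view is blocked by the arm. I'll enlarge the top view and measure the jaw centre at z≈190.

Run:
```python
import cv2
b=cv2.imread("pics/top3.png")[215:315,420:520]
cv2.imwrite("pics/d3.png",cv2.resize(b,None,fx=6,fy=6,interpolation=cv2.INTER_CUBIC))
```

```text
(no output)
```

View pics/d3.png

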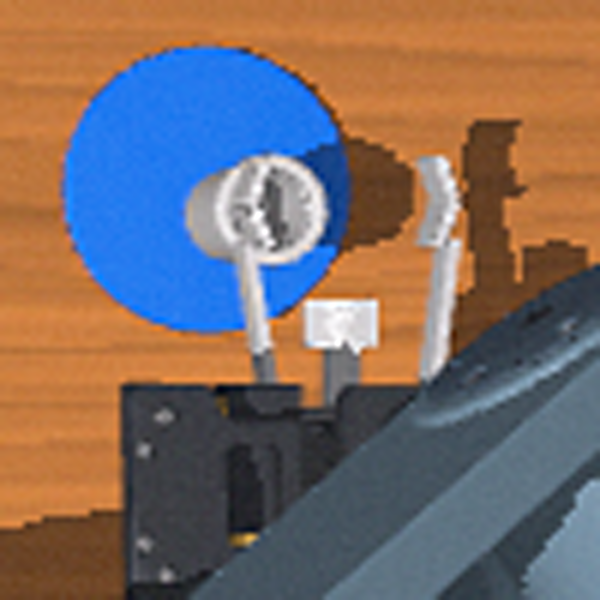

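Run:
```python
from h import *
np.set_printoptions(precision=1,suppress=True)
f=lambda u,v:p2w("top",*crop(u,v,6,420,215),190.5)
print("bar L,R,mid",f(303,322),f(378,322),f(341,299))
print("arms root",f(245,245),f(447,240),"mid",(f(245,245)+f(447,240))/2)
print("Rjaw ends",f(430,158),f(430,243))
print("Ljaw ends",f(268,165),f(250,245))
print("predicted jaw from TCP",bot.read_state()["position"][:2]+[95,0])
```

```text
bar L,R,mid [ 404.2 -272.9  190.5] [ 404.3 -297.8  190.5] [ 411.9 -285.6  190.5]
arms root [ 429.7 -253.9  190.5] [ 431.5 -321.1  190.5] mid [ 430.6 -287.5  190.5]
Rjaw ends [ 458.8 -315.8  190.5] [ 430.5 -315.4  190.5]
Ljaw ends [ 456.3 -261.9  190.5] [ 429.7 -255.6  190.5]
predicted jaw from TCP [ 447.  -293.4]
```

Measured jaw centre is about (445,-288.5) against the cup at (446.4,-295). I'll shift about 6 mm, come down to just above the rim and compare at nearly equal heights.

```bash
python3 -m pendant '[[0.04,-0.01,0.15,0,0,0],[0.04,-0.01,0.35,0,0,0],[0.04,-0.01,0.5,0,0,0],[0.04,-0.01,0.57,0,0,0],[0.04,-0.01,0.57,0,0,0],[0.04,-0.01,0.57,0,0,0]]'
python3 - <<'E'
from h import *
go([351,-295,98],0)
import cv2
b=cam("top")["image"][215:315,420:520,::-1]
cv2.imwrite("pics/d4.png",cv2.resize(b,None,fx=6,fy=6,interpolation=cv2.INTER_CUBIC))
E
```

```text
t: 8.75
position: [353.4, -301.4, 101.9]
tool_rot: [[0.004, -1.0, 0.001], [-1.0, -0.004, -0.001], [0.001, -0.001, -1.0]]
contact_force: [0.3, -0.3, -0.9]
opening: 54.3
t 8.75 pos [ 353.4 -301.4  101.9] q [-0.96  0.16  2.    0.    0.98  0.6 ] op 54.3 F [ 0.3 -0.3 -0.9]
row [-0.043, 0.016, 0.026] [-0.0, -0.0, 0.003] mm 8 deg 0.3
```

View pics/d4.png

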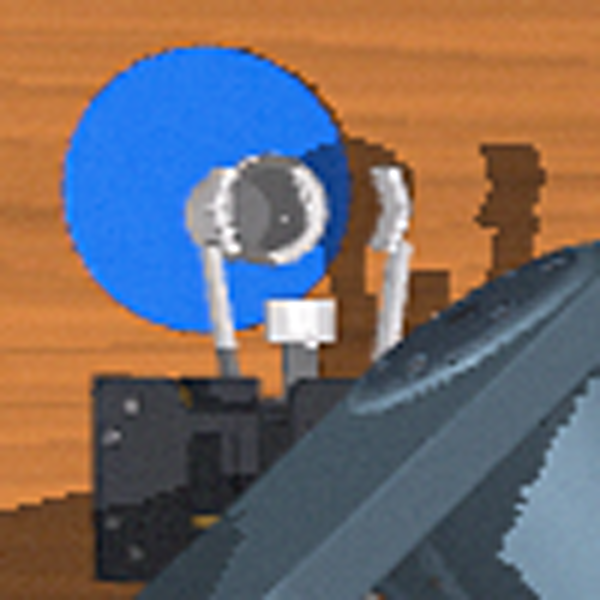

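Run:
```python
from h import *
np.set_printoptions(precision=1,suppress=True)
f=lambda u,v,z:p2w("top",*crop(u,v,6,420,215),z)
print("jaw",f(306,208,107),"bar end",f(301,299,107),f(301,299,96),"cup",f(272,210,70))
print("jaw width",f(212,208,107)-f(411,208,107))
```

```text
jaw [ 445.3 -297.3  107. ] bar end [ 412.9 -295.1  107. ] [ 413.  -298.1   96. ] cup [ 446.  -294.9   70. ]
jaw width [-0.2 71.2  0. ]
```

```bash
python3 -m pendant '[[-0.017,-0.005,0,0,0,0],[-0.017,-0.005,0.05,0,0,0],[-0.017,-0.005,0.09,0,0,0],[-0.017,-0.005,0.13,0,0,0],[-0.017,-0.005,0.13,0,0,0]]'
python3 - <<'E'
from h import *
go([354,-299,47],0)
import cv2
b=cam("top")["image"][215:315,420:520,::-1]
cv2.imwrite("pics/d5.png",cv2.resize(b,None,fx=6,fy=6,interpolation=cv2.INTER_CUBIC))
E
```

```text
t: 9.35
position: [353.1, -298.1, 80.4]
tool_rot: [[0.004, -1.0, -0.001], [-1.0, -0.004, 0.002], [-0.002, 0.001, -1.0]]
contact_force: [-0.6, -0.1, -0.5]
opening: 54.0
t 9.35 pos [ 353.1 -298.1   80.4] q [-0.96  0.2   2.01  0.    0.93  0.61] op 54.0 F [-0.6 -0.1 -0.5]
row [0.007, -0.006, 0.223] [0.001, 0.001, 0.002] mm 33 deg 0.2
```

View pics/d5.png

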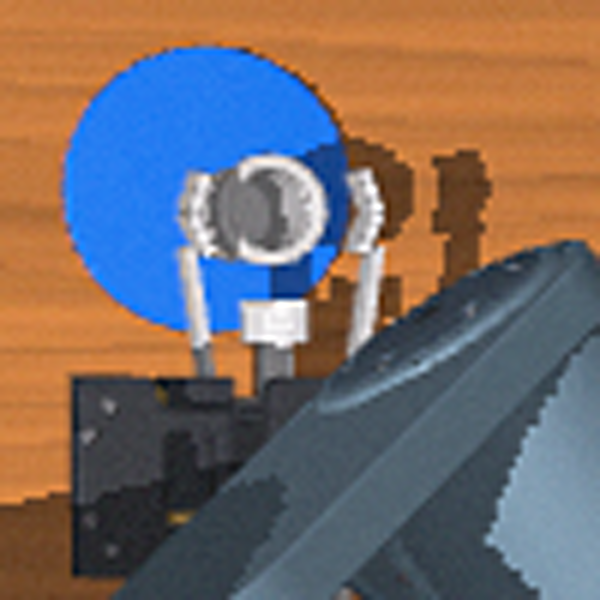

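The cup now sits between the two jaws with a visible gap on each side and no contact force. Going down to gripping height.

```bash
python3 -m pendant '[[0,-0.004,0.05,0,0,0],[0,-0.004,0.1,0,0,0],[0,-0.004,0.15,0,0,0],[0,-0.004,0.2,0,0,0],[0,-0.004,0.222,0,0,0],[0,-0.004,0.222,0,0,0]]'
python3 - <<'E'
from h import *
go([354,-299,47],0)
import cv2
b=cam("top")["image"][215:315,420:520,::-1]
cv2.imwrite("pics/d6.png",cv2.resize(b,None,fx=6,fy=6,interpolation=cv2.INTER_CUBIC))
E
```

```text
t: 10.0
position: [354.0, -298.3, 47.6]
tool_rot: [[0.004, -1.0, -0.001], [-1.0, -0.004, 0.001], [-0.001, 0.001, -1.0]]
contact_force: [0.7, 0.3, -0.2]
opening: 54.3
t 10.0 pos [ 354.  -298.3   47.6] q [-0.96  0.27  2.02  0.    0.86  0.61] op 54.3 F [ 0.7  0.3 -0.2]
row [0.005, -0.0, 0.004] [0.001, 0.001, 0.002] mm 1 deg 0.2
```

View pics/d6.png

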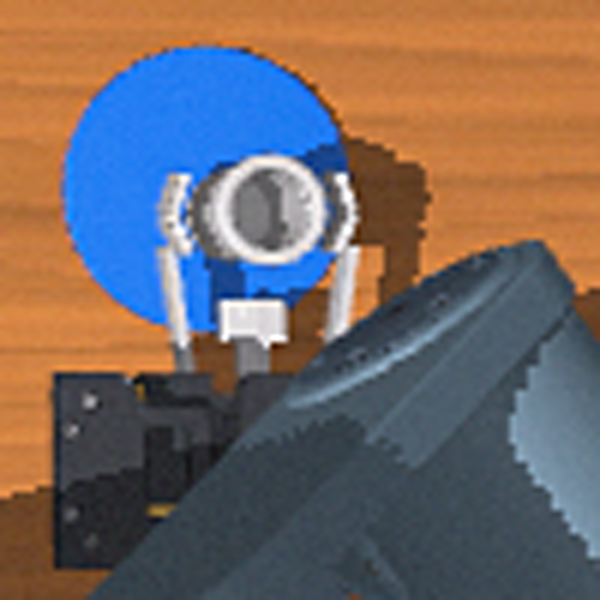

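```bash
python3 -m pendant '[[0,0,0,0,0,0],[0,0,0,0,0,0],[0,0,0,0,0,0],[0,0,0,0,0,0],[0,0,0,0,0,0],[0,0,0,0,0,0],[0,0,0,0,0,0],[0,0,0,0,0,0]]' 1 33
```

```text
t: 10.85
position: [354.3, -298.8, 48.4]
tool_rot: [[0.004, -1.0, 0.0], [-1.0, -0.004, -0.0], [0.0, -0.0, -1.0]]
contact_force: [0.2, -0.8, -0.5]
opening: 42.2
```

```bash
python3 -m pendant '[[0,0,-0.03,0,0,0],[0,0,-0.08,0,0,0],[0,0,-0.15,0,0,0],[0,0,-0.25,0,0,0],[0,0,-0.35,0,0,0],[0,0,-0.35,0,0,0]]'
python3 - <<'E'
from h import *
go([354,-299,150],0)
import cv2
b=cam("top")["image"][215:315,420:520,::-1]
cv2.imwrite("pics/d7.png",cv2.resize(b,None,fx=6,fy=6,interpolation=cv2.INTER_CUBIC))
E
```

```text
t: 11.45
position: [355.4, -300.2, 103.4]
tool_rot: [[0.004, -1.0, 0.003], [-1.0, -0.004, -0.004], [0.004, -0.003, -1.0]]
contact_force: [0.3, -0.7, -1.3]
opening: 41.4
t 11.45 pos [ 355.4 -300.2  103.4] q [-0.96  0.16  2.    0.    0.98  0.61] op 41.4 F [ 0.3 -0.7 -1.3]
row [-0.007, 0.008, -0.311] [-0.002, -0.003, 0.002] mm 47 deg 0.4
```

View pics/d7.png

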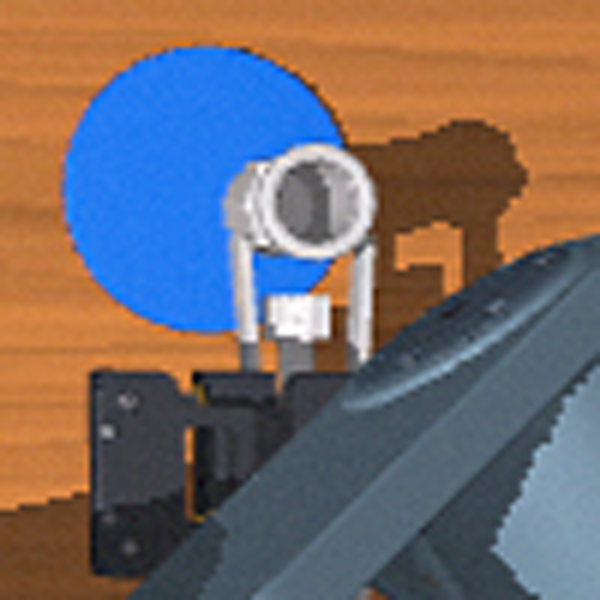

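The cup is off the mat in the jaws. The opening reads a little low, so I'll check that it is stable.

```bash
python3 -m pendant '[[0,0,-0.15,0,0,0],[0,0,-0.3,0,0,0],[0,0,-0.3,0,0,0],[0,0,-0.3,0,0,0]]'
python3 - <<'E'
from h import *
for i in range(3): print(bot.read_state()["opening"])
C.clear()
go([354,-299,150],0)
import cv2
b=cam("top")["image"][205:305,430:530,::-1]
cv2.imwrite("pics/d8.png",cv2.resize(b,None,fx=6,fy=6,interpolation=cv2.INTER_CUBIC))
go([354,-299,150],0)
E
```

```text
t: 11.9
position: [354.2, -298.6, 145.3]
tool_rot: [[0.004, -1.0, 0.0], [-1.0, -0.004, -0.0], [0.0, -0.0, -1.0]]
contact_force: [-0.4, -0.5, -2.0]
opening: 42.0
42.044087812445575
42.044087812445575
42.044087812445575
t 11.9 pos [ 354.2 -298.6  145.3] q [-0.96  0.08  1.98 -0.    1.08  0.61] op 42.0 F [-0.4 -0.5 -2. ]
row [0.003, 0.001, -0.032] [-0.0, -0.0, 0.002] mm 5 deg 0.2
t 11.95 pos [ 353.8 -298.1  144.6] q [-0.96  0.08  1.98 -0.    1.08  0.61] op 42.1 F [ 0.1 -0.1 -2.4]
row [0.006, -0.001, -0.036] [0.001, 0.001, 0.002] mm 5 deg 0.2
```

View pics/d8.png

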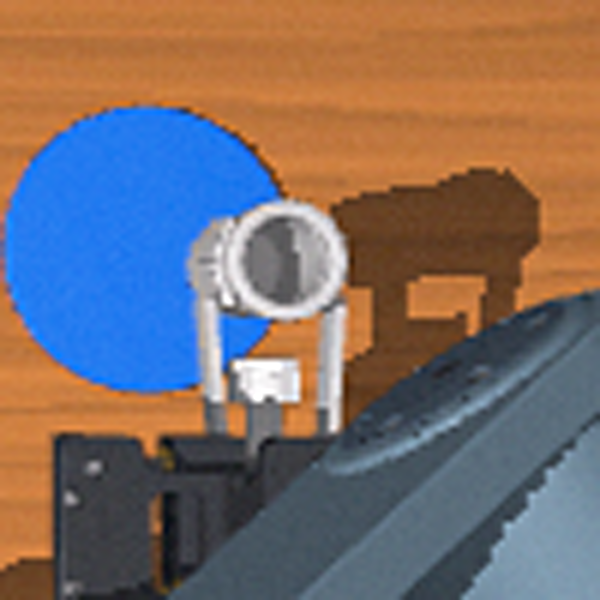

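Run:
```python
from h import *
np.set_printoptions(precision=1,suppress=True)
c=p2w("top",*crop(290,259,6,430,205),168);s=bot.read_state()["position"]
print(c,c-s)
go([400,-170,165],0)
```

```text
[ 446.  -295.5  168. ] [92.3  2.4 23.6]
t 12.0 pos [ 353.7 -297.9  144.4] q [-1.   0.1  2.  -0.   1.1  0.6] op 42.1 F [ 0.5 -1.2 -2.1]
row [-0.852, -0.312, -0.136] [0.001, 0.001, 0.002] mm 138 deg 0.3
```

```bash
python3 -m pendant '[[-0.1,-0.04,-0.05,0,0,0],[-0.25,-0.1,-0.12,0,0,0],[-0.45,-0.15,-0.2,0,0,0],[-0.65,-0.22,-0.2,0,0,0],[-0.85,-0.28,-0.2,0,0,0],[-0.95,-0.33,-0.2,0,0,0],[-1,-0.35,-0.2,0,0,0],[-1,-0.35,-0.2,0,0,0]]'; python3 -m pendant '[[-0.1,-0.04,0,0,0,0],[-0.25,-0.08,0,0,0,0],[-0.45,-0.12,0,0,0,0],[-0.65,-0.16,0,0,0,0],[-0.85,-0.2,0,0,0,0],[-0.95,-0.2,0,0,0,0],[-1,-0.2,0,0,0,0],[-1,-0.2,0,0,0,0]]'; python3 -c "
from h import *
go([440,33,175],0)
go([597,33.5,175],0)"
```

```text
t: 12.8
position: [406.0, -147.7, 174.9]
tool_rot: [[0.005, -1.0, -0.001], [-1.0, -0.005, 0.001], [-0.001, 0.001, -1.0]]
contact_force: [-0.8, -0.7, -2.0]
opening: 42.1
t: 13.6
position: [435.5, 1.4, 175.4]
tool_rot: [[0.004, -1.0, -0.001], [-1.0, -0.004, -0.0], [0.0, 0.001, -1.0]]
contact_force: [-0.7, -0.6, -1.7]
opening: 41.9
t 13.6 pos [435.5   1.4 175.4] q [-0.27 -0.03  2.03 -0.    1.15  1.3 ] op 41.9 F [-0.7 -0.6 -1.7]
row [-0.21, -0.031, 0.003] [0.0, -0.0, 0.003] mm 32 deg 0.2
t 13.6 pos [435.5   1.4 175.4] q [-0.27 -0.03  2.03 -0.    1.15  1.3 ] op 41.9 F [-0.7 -0.6 -1.7]
row [-0.209, -1.078, 0.002] [0.0, -0.0, 0.003] mm 165 deg 0.2
```

```bash
python3 -m pendant '[[-0.08,-0.1,0,0,0,0],[-0.15,-0.25,0,0,0,0],[-0.21,-0.45,0,0,0,0],[-0.21,-0.65,0,0,0,0],[-0.21,-0.82,0,0,0,0],[-0.21,-0.92,0,0,0,0],[-0.21,-0.98,0,0,0,0],[-0.21,-0.98,0,0,0,0]]';  python3 - <<'E'
from h import *
go([597,33.5,175],0)
import cv2
for n in("side","top"):
    cv2.imwrite(f"pics/{n}9.png",cam(n)["image"][:,:,::-1])
a=cv2.imread("pics/side9.png")[90:280,160:350];b=cv2.imread("pics/top9.png")[70:260,220:410]
cv2.imwrite("pics/d9.png",cv2.hconcat([cv2.resize(a,None,fx=2.1,fy=2.1),cv2.resize(b,None,fx=2.1,fy=2.1)]))
E
```

```text
t: 14.4
position: [583.2, 32.3, 175.4]
tool_rot: [[0.002, -1.0, -0.0], [-1.0, -0.002, -0.0], [0.0, 0.0, -1.0]]
contact_force: [-0.3, -0.5, -1.4]
opening: 42.1
t 14.4 pos [583.2  32.3 175.4] q [-0.15  0.29  1.66 -0.    1.19  1.42] op 42.1 F [-0.3 -0.5 -1.4]
row [-0.008, -0.092, 0.003] [0.0, -0.0, 0.002] mm 14 deg 0.1
```

View pics/d9.png

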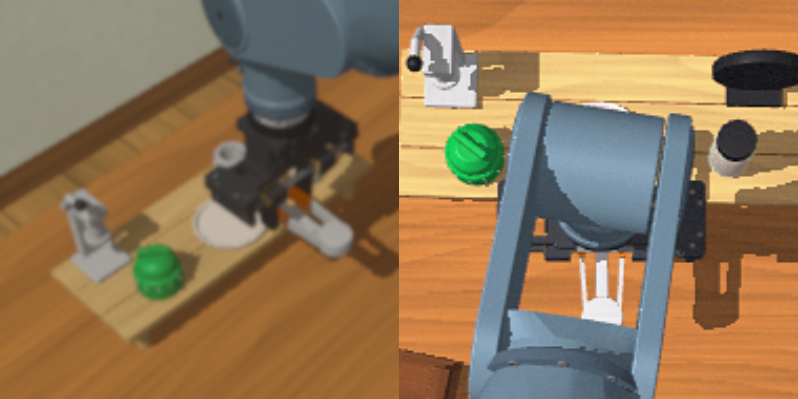

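```bash
python3 - <<'E'
from h import *
import cv2
a=cam("side")["image"][110:250,220:360,::-1]
cv2.imwrite("pics/d10.png",cv2.resize(a,None,fx=4.2,fy=4.2,interpolation=cv2.INTER_CUBIC))
E
python3 -m pendant '[[-0.006,-0.09,0,0,0,0],[-0.006,-0.09,0.1,0,0,0],[-0.006,-0.09,0.2,0,0,0],[-0.006,-0.09,0.3,0,0,0],[-0.006,-0.09,0.36,0,0,0],[-0.006,-0.09,0.36,0,0,0],[-0.006,-0.09,0.36,0,0,0]]';  python3 - <<'E'
from h import *
go([597,33.5,103],0)
import cv2
a=cam("side")["image"][110:250,220:360,::-1]
cv2.imwrite("pics/d11.png",cv2.resize(a,None,fx=4.2,fy=4.2,interpolation=cv2.INTER_CUBIC))
E
```

```text
t: 15.25
position: [595.9, 34.6, 121.5]
tool_rot: [[0.004, -1.0, -0.001], [-1.0, -0.004, 0.0], [-0.0, 0.001, -1.0]]
contact_force: [0.7, -0.3, -1.6]
opening: 41.8
t 15.25 pos [595.9  34.6 121.5] q [-0.14  0.39  1.65  0.    1.1   1.43] op 41.8 F [ 0.7 -0.3 -1.6]
row [0.007, -0.008, 0.123] [0.0, 0.0, 0.002] mm 19 deg 0.2
```

View pics/d11.png

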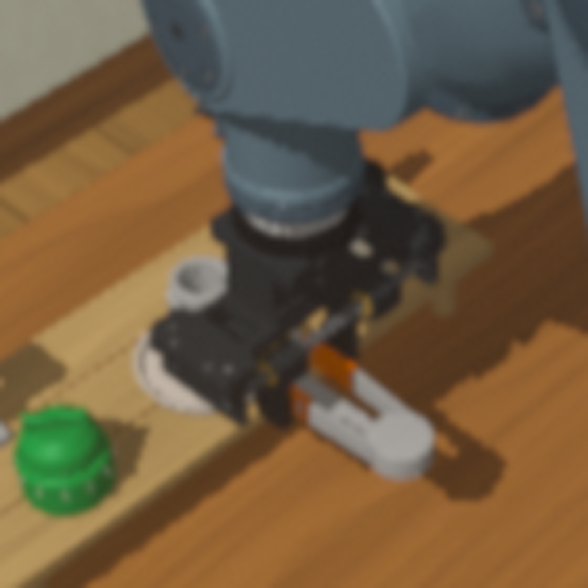

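Run:
```python
from h import *
np.set_printoptions(precision=1,suppress=True)
print(p2w("side",*crop(200,277,4.2,220,110),144.5),"saucer side",p2w("side",269,195.5,66))
```

```text
[686.2  37.6 144.5] saucer side [688.8  37.4  66. ]
```

The cup, about (686,38) against the saucer at about (689,37), agrees within a few mm. I'll lower in small steps and watch the force.

```bash
python3 -m pendant '[[0,-0.015,0.03,0,0,0],[0,-0.015,0.06,0,0,0],[0,-0.015,0.09,0,0,0],[0,-0.015,0.1,0,0,0],[0,-0.015,0.1,0,0,0]]'; python3 -m pendant '[[0,0,0.007,0,0,0],[0,0,0.013,0,0,0],[0,0,0.013,0,0,0]]'
```

```text
t: 15.85
position: [597.9, 34.6, 106.3]
tool_rot: [[0.004, -1.0, -0.001], [-1.0, -0.004, 0.0], [-0.0, 0.001, -1.0]]
contact_force: [-0.4, -0.1, -1.6]
opening: 42.2
t: 16.15
position: [598.3, 34.6, 104.9]
tool_rot: [[0.004, -1.0, 0.0], [-1.0, -0.004, -0.0], [0.0, -0.0, -1.0]]
contact_force: [-0.6, 0.4, -0.8]
opening: 41.7
```

```bash
for i in 1 ; do python3 -m pendant '[[0,0,0.007,0,0,0],[0,0,0.007,0,0,0],[0,0,0.007,0,0,0]]'; done; python3 -m pendant '[[0,0,0.007,0,0,0],[0,0,0.007,0,0,0],[0,0,0.007,0,0,0]]'
```

```text
t: 16.45
position: [598.4, 34.5, 104.0]
tool_rot: [[0.004, -1.0, 0.0], [-1.0, -0.004, -0.0], [0.0, -0.0, -1.0]]
contact_force: [-0.8, -0.2, -1.4]
opening: 41.7
t: 16.75
position: [598.4, 34.6, 102.9]
tool_rot: [[0.004, -1.0, 0.0], [-1.0, -0.004, 0.0], [0.0, -0.0, -1.0]]
contact_force: [-0.5, -0.1, 0.1]
opening: 41.5
```

```bash
python3 -m pendant '[[0,0,0.006,0,0,0],[0,0,0.006,0,0,0],[0,0,0.006,0,0,0]]'; python3 -c "
from h import *
for i in range(1): print(bot.read_state()['contact_force'])"; python3 -m pendant '[[0,0,0,0,0,0],[0,0,0,0,0,0],[0,0,0,0,0,0]]'
```

```text
t: 17.05
position: [598.3, 34.6, 102.0]
tool_rot: [[0.004, -1.0, 0.0], [-1.0, -0.004, -0.0], [0.0, -0.0, -1.0]]
contact_force: [-1.4, 0.3, 1.3]
opening: 41.7
[-1.38223692  0.26744223  1.26971009]
t: 17.35
position: [598.3, 34.6, 101.9]
tool_rot: [[0.004, -1.0, -0.0], [-1.0, -0.004, 0.0], [-0.0, 0.0, -1.0]]
contact_force: [-1.5, -0.1, 1.5]
opening: 41.8
```

Vertical force went from −1.6 to +1.5 N, so the cup stands on the saucer with the tongs still holding it. I'll open to 54 mm.

```bash
python3 -m pendant '[[0,0,0,0,0,0],[0,0,0,0,0,0],[0,0,0,0,0,0],[0,0,0,0,0,0],[0,0,0,0,0,0],[0,0,0,0,0,0]]' 0.386 20
python3 - <<'E'
from h import *
import cv2
a=cam("side")["image"][110:250,220:360,::-1]
cv2.imwrite("pics/d12.png",cv2.resize(a,None,fx=4.2,fy=4.2,interpolation=cv2.INTER_CUBIC))
E
```

```text
t: 17.95
position: [598.3, 34.6, 101.9]
tool_rot: [[0.004, -1.0, 0.0], [-1.0, -0.004, 0.0], [-0.0, -0.0, -1.0]]
contact_force: [-0.1, -0.2, -0.0]
opening: 54.2
```

View pics/d12.png

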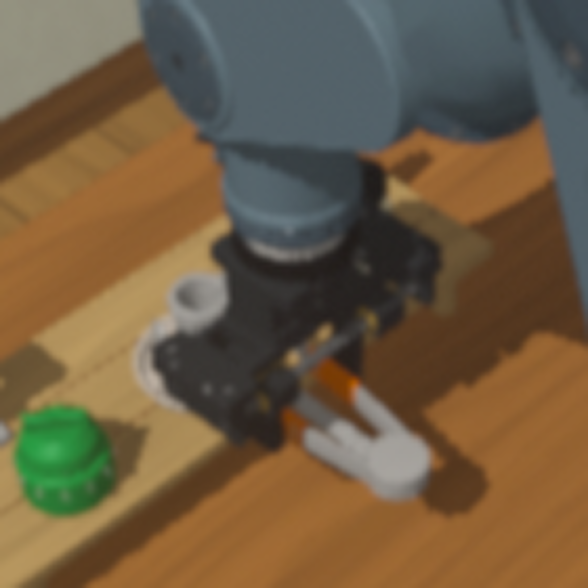

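```bash
python3 -m pendant '[[0,0.06,0,0,0,0],[0,0.13,0,0,0,0],[0,0.2,0,0,0,0],[0,0.3,0,0,0,0],[0,0.45,0,0,0,0],[0,0.65,0,0,0,0],[0,0.8,0,0,0,0],[0,0.8,0,0,0,0]]'
python3 - <<'E'
from h import *
import cv2
go([446,286.4,185],78.6)
for n in("side","top"):
    cv2.imwrite(f"pics/{n}13.png",cam(n)["image"][:,:,::-1])
a=cv2.imread("pics/side13.png")[110:300,180:370];b=cv2.imread("pics/top13.png")[90:280,220:410]
cv2.imwrite("pics/d13.png",cv2.hconcat([cv2.resize(a,None,fx=2.1,fy=2.1),cv2.resize(b,None,fx=2.1,fy=2.1)]))
E
```

```text
t: 18.8
position: [474.5, 34.7, 101.2]
tool_rot: [[0.004, -1.0, -0.003], [-1.0, -0.004, 0.001], [-0.001, 0.003, -1.0]]
contact_force: [-0.4, -0.2, -1.1]
opening: 54.2
t 18.8 pos [474.5  34.7 101.2] q [-0.18  0.19  1.97 -0.    0.99  1.39] op 54.2 F [-0.4 -0.2 -1.1]
row [-1.679, 0.185, -0.557] [0.002, 0.002, -0.871] mm 267 deg 78.4
```

View pics/d13.png

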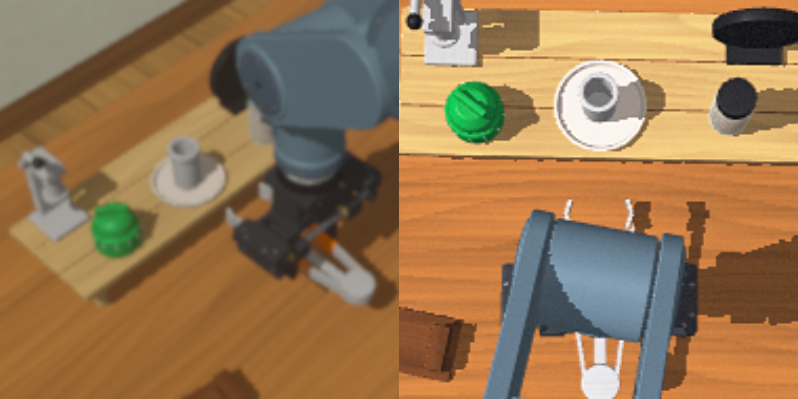

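The cup stands upright in the middle of the saucer, and the jar and timer have not moved. I'm taking the tongs back to the rest.

```bash
python3 -m pendant '[[0,0.1,-0.1,0,0,0],[0,0.25,-0.25,0,0,0],[0,0.4,-0.4,0,0,0],[-0.1,0.4,-0.55,0,0,-0.08],[-0.2,0.4,-0.56,0,0,-0.16],[-0.3,0.4,-0.56,0,0,-0.24],[-0.4,0.4,-0.56,0,0,-0.3],[-0.4,0.4,-0.56,0,0,-0.3]]'; python3 -c "
from h import *
go([446,286.4,185],78.6)"
```

```text
t: 19.7
position: [418.9, 95.0, 186.4]
tool_rot: [[0.46, -0.888, 0.001], [-0.888, -0.46, 0.0], [0.0, -0.001, -1.0]]
contact_force: [-0.1, 0.4, -1.6]
opening: 53.9
t 19.7 pos [418.9  95.  186.4] q [-0.06 -0.07  2.03  0.    1.17  1.04] op 53.9 F [-0.1  0.4 -1.6]
row [-1.05, -0.747, 0.01] [-0.001, -0.001, -0.569] mm 193 deg 51.2
```

```bash
python3 -m pendant '[[-0.15,-0.1,0,0,0,-0.08],[-0.3,-0.2,0,0,0,-0.16],[-0.45,-0.32,0,0,0,-0.25],[-0.6,-0.43,0,0,0,-0.34],[-0.75,-0.55,0,0,0,-0.43],[-0.9,-0.65,0,0,0,-0.51],[-1,-0.74,0,0,0,-0.56],[-1,-0.74,0,0,0,-0.56]]'; python3 -c "
from h import *
go([446,286.4,185],78.6)"
```

```text
t: 20.5
position: [449.3, 279.5, 186.0]
tool_rot: [[0.977, -0.214, 0.001], [-0.214, -0.977, 0.001], [0.001, -0.001, -1.0]]
contact_force: [-0.1, 0.0, -1.2]
opening: 54.3
t 20.5 pos [449.3 279.5 186. ] q [0.33 0.16 1.79 0.   1.18 0.55] op 54.3 F [-0.1  0.  -1.2]
row [-0.032, -0.04, 0.007] [-0.001, -0.001, -0.01] mm 8 deg 0.9
```

```bash
python3 -m pendant '[[-0.03,-0.042,0.1,0,0,-0.01],[-0.03,-0.042,0.25,0,0,-0.01],[-0.03,-0.042,0.45,0,0,-0.01],[-0.03,-0.042,0.6,0,0,-0.01],[-0.03,-0.042,0.7,0,0,-0.01],[-0.03,-0.042,0.7,0,0,-0.01],[-0.03,-0.042,0.7,0,0,-0.01]]'
python3 - <<'E'
from h import *
import cv2
go([446,286.4,49],78.6)
a=cam("side")["image"][220:350,180:330,::-1];b=cam("top")["image"][180:310,130:280,::-1]
cv2.imwrite("pics/d14.png",cv2.hconcat([cv2.resize(a,None,fx=2.6,fy=2.6),cv2.resize(b,None,fx=2.6,fy=2.6)]))
E
```

```text
t: 21.2
position: [445.6, 284.5, 81.1]
tool_rot: [[0.979, -0.202, -0.0], [-0.202, -0.979, -0.0], [-0.0, 0.0, -1.0]]
contact_force: [-0.6, 0.1, -0.3]
opening: 54.2
t 21.2 pos [445.6 284.5  81.1] q [ 0.34  0.32  1.85 -0.    0.97  0.55] op 54.2 F [-0.6  0.1 -0.3]
row [0.0, -0.013, 0.214] [0.0, 0.0, -0.003] mm 32 deg 0.2
```

View pics/d14.png

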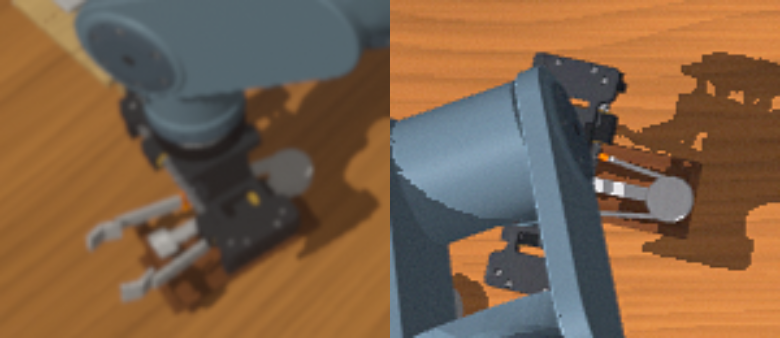

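The hinge and bar line up with the rest. I'll lower the last 32 mm in small steps.

```bash
python3 -m pendant '[[0,-0.013,0.05,0,0,0],[0,-0.013,0.1,0,0,0],[0,-0.013,0.15,0,0,0],[0,-0.013,0.19,0,0,0],[0,-0.013,0.2,0,0,0],[0,-0.013,0.2,0,0,0]]'; python3 -m pendant '[[0,0,0.006,0,0,0],[0,0,0.012,0,0,0],[0,0,0.012,0,0,0],[0,0,0.012,0,0,0]]'
```

```text
t: 21.9
position: [445.1, 286.9, 50.3]
tool_rot: [[0.98, -0.199, -0.001], [-0.199, -0.98, -0.0], [-0.001, 0.001, -1.0]]
contact_force: [0.2, 0.4, 0.4]
opening: 54.4
t: 22.3
position: [445.7, 287.1, 49.3]
tool_rot: [[0.98, -0.199, 0.0], [-0.199, -0.98, 0.0], [0.0, -0.0, -1.0]]
contact_force: [-0.8, 0.1, -0.2]
opening: 54.1
```

```bash
python3 -m pendant '[[0,0,0.005,0,0,0],[0,0,0.005,0,0,0],[0,0,0.005,0,0,0],[0,0,0.005,0,0,0]]'
```

```text
t: 22.7
position: [445.9, 287.2, 48.8]
tool_rot: [[0.98, -0.199, 0.001], [-0.199, -0.98, 0.0], [0.001, -0.0, -1.0]]
contact_force: [0.3, -0.3, 6.1]
opening: 54.2
```

Contact reads 6 N, so the tongs are resting. I'll open the gripper.

```bash
python3 -m pendant '[[0,0,0,0,0,0],[0,0,0,0,0,0],[0,0,0,0,0,0],[0,0,0,0,0,0],[0,0,0,0,0,0],[0,0,0,0,0,0],[0,0,0,0,0,0],[0,0,0,0,0,0]]' 0 20;  python3 -m pendant '[[0,0,-0.05,0,0,0],[0,0,-0.15,0,0,0],[0,0,-0.3,0,0,0],[0,0,-0.5,0,0,0],[0,0,-0.7,0,0,0],[0,0,-0.95,0,0,0],[0,0,-0.95,0,0,0]]';python3 -m pendant '[[0,0.3,-0.2,0,0,0],[0,0.6,-0.3,0,0,0],[0,0.9,-0.4,0,0,0],[0,1,-0.4,0,0,0],[0,1,-0.4,0,0,0]]'; python3 -m pendant '[[0,0.3,0,0,0,0],[0,0.6,0,0,0,0],[0,0.9,0,0,0,0],[0,1,0,0,0,0],[0,1,0,0,0,0]]'
python3 - <<'E'
from h import *
import cv2
for n in("side","top"): cv2.imwrite(f"pics/{n}15.png",cam(n)["image"][:,:,::-1])
a=cv2.imread("pics/side15.png")[90:380,170:370]
b=cv2.imread("pics/top15.png")[90:290,140:420]
cv2.imwrite("pics/d15.png",cv2.hconcat([cv2.resize(a,(386,560)),cv2.copyMakeBorder(cv2.resize(b,(412,294)),0,266,0,0,0)]))
E
```

```text
t: 23.5
position: [445.5, 287.1, 48.3]
tool_rot: [[0.98, -0.199, -0.0], [-0.199, -0.98, 0.0], [-0.0, -0.0, -1.0]]
contact_force: [-0.7, -0.9, 0.2]
opening: 87.6
t: 24.2
position: [448.8, 288.4, 197.9]
tool_rot: [[0.98, -0.199, 0.011], [-0.199, -0.98, 0.004], [0.01, -0.006, -1.0]]
contact_force: [0.1, 0.8, -0.1]
opening: 88.2
t: 24.7
position: [415.7, 138.5, 252.0]
tool_rot: [[0.979, -0.202, 0.002], [-0.202, -0.979, -0.0], [0.002, -0.0, -1.0]]
contact_force: [0.5, 1.3, -0.4]
opening: 88.0
t: 25.2
position: [385.8, -7.9, 250.9]
tool_rot: [[0.979, -0.202, 0.0], [-0.202, -0.979, -0.0], [0.0, -0.0, -1.0]]
contact_force: [-1.1, 0.0, -0.6]
opening: 88.0
```

View pics/d15.png

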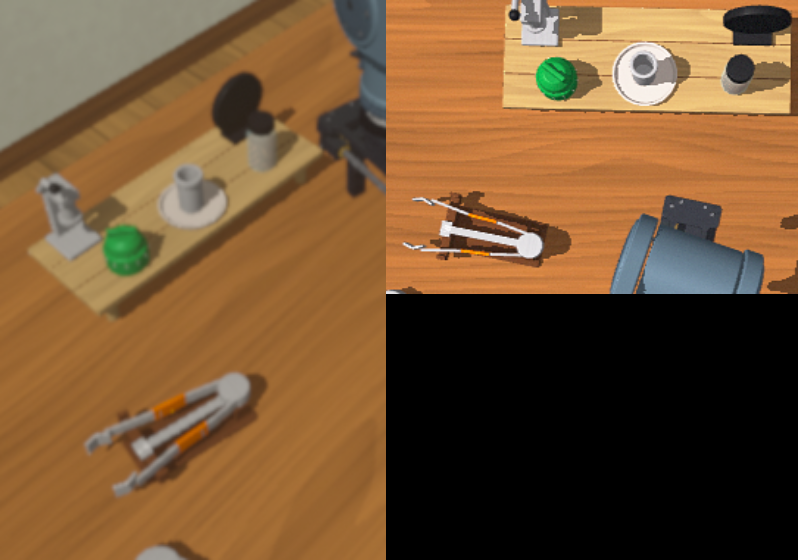

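The tongs are back on the rest and the cup is in the saucer. One numeric check before handing in.

Run:
```python
import cv2
b=cv2.imread("pics/top15.png")
cv2.imwrite("pics/d16.png",cv2.vconcat([cv2.resize(b[210:285,140:260],(480,300),interpolation=cv2.INTER_CUBIC),cv2.resize(b[110:185,270:390],(480,300),interpolation=cv2.INTER_CUBIC)]))
```

```text
(no output)
```

View pics/d16.png

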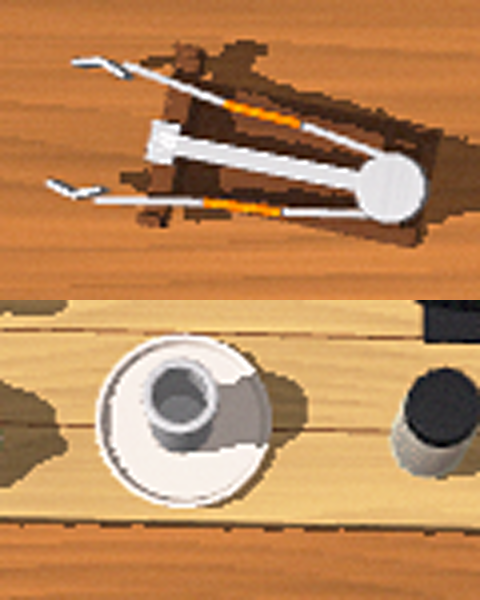

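Run:
```python
from h import *
np.set_printoptions(precision=1,suppress=True)
print("cup",p2w("top",*crop(181,95,4,270,110),125),"saucer",p2w("top",*crop(184,120,4,270,110),66))
print("grip",p2w("top",*crop((262+241)/2,(114+208)/2,4,140,210),54))
from cell import close_job
print(bot.read_state()["qd"].round(3));close_job()
```

```text
cup [690.5  37.  125. ] saucer [691.1  35.7  66. ]
grip [444.2 287.   54. ]
[ 0.  0. -0. -0. -0. -0.]
the job is handed in; nothing more can be done
```

The job is done and handed in after about 25 s on the robot's clock. I took the tongs from their rest, squeezed them shut on the cup at 33 N and lifted it upright off the mat. I set it down in the saucer and opened the tongs only once the force showed it standing there, about 3 N of its weight and push taken by the saucer. Then I laid the tongs back on their rest.

**Last checks, from the camera images:**
- **Cup:** it stands upright at (690.5, 37.0) mm, about 1.5 mm from the saucer centre at (691.1, 35.7).
- **Tongs:** they lie on both supports with the jaws at the crossbar end. Their grip point is about 3 mm from where it was at the start.
- **Jar and egg timer:** neither shows any visible movement.
- **Arm:** it stood still, well clear of everything.

**Readings that disagreed:**
- With the cup held, the opening read about 42 mm instead of the stated 43 to 44 mm. It stayed steady and the cup did not slip.
- While approaching the cup, the jaws were about 4 mm sideways from where the arm's position put them. I corrected this from the top camera before closing on the cup.

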